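# Feed a block of cheese to the 50 mm mark of the portioning board

### The arm

A 6-joint arm with a two-finger parallel gripper is mounted at the origin on a cart in front of the work surface, level with it; the furniture and walls round the work are solid. World frame = base frame: x ahead of the robot, y to its left, z up, the work surface at z = 0. Lengths are in m, angles in rad, forces in N, time in s.
With the tool pointing down it reaches from about 0.35 to 0.975 m from the base axis. Payload 4.9 kg.
Tool frame: the origin (TCP) lies at the very end of the fingers, on their centre line; the grasp point (between the pads) lies 19 mm behind it (ctrl.grasp_offset is the distance from the TCP to the grasp point, in m); z points along the fingers, y is the line along which they close (so a half turn about z gives the same grasp; the last joint's range is limited). The gripper opens to 85 mm and grips with 20 to 120 N. Pads are 22 mm wide; open, the fingers measure 114 mm over their backs; the gripper's body (76 mm by 85 mm) begins 54 mm behind the grasp point. The pads swing forward as they close: fully open they stand 13 mm farther back than shut.
Start: joints at [1.223, 0.053, 1.613, -0, 1.476, -0.119], TCP at [0.142, 0.609, 0.231] pointing down, gripper open.
Joint ranges: [-3.01, 3.01], [-1.01, 2.22], [0.06, 2.58], [-1.02, 4.17], [0.09, 2.62], [-3.14, 3.14]. Speed limits (rad/s): [2.57, 2.57, 3.14, 3.14, 3.14, 3.14].

### API

Orientations are given as a rotation vector (axis times angle).
In Python, from station import ctrl, optics gives the robot as it stands.
- The arm moves only by the shell command python3 -m handwheel 'ROWS' [OPENING] [FORCE]. ROWS is JSON, a list of rows, each an object of numbers: "tx", "ty", "tz": the shift along the tool's x, y, z in mm; "roll": the turn about the tool's z in rad. A call has 1 to 12 rows; each row shifts and turns the commanded pose from where the row before left it, along the tool's axes as they then stand; what a row does not reach is not made up. A row lasts 1/12 s, in which the tool goes at most 41.7 mm and 7.16 degrees, less where a joint would pass 70% of its speed; a pose out of reach is approached as far as the arm can. A call with a gripper value outside its range is refused whole. OPENING is the finger opening in mm, from 0 to 85.4, set as the call begins (- or left out, the last holds). The fingers move at their own pace and stop on an object; FORCE is the grip in N (left out, the last holds). Time passes only in rows, so rows that do not move let the fingers close. It gives the time, the measured TCP pose, the force, the opening and the grip force at its end, in the units of the state.
- ctrl.get_obs(): the state, without advancing time (a new reading comes with each control period).
- optics.get_image(name): name is "scene" or "top" or "wrist"; returns (picture, depth): 384x512x3 uint8, red, green, blue; 384x512 float32, m along the optical axis (not along the pixel's ray), 0 where there is no reading.
- optics.camera_params(name): a dict with "mtx" (3x3 intrinsics, pixels), "k1" (the pictures are not rectified: a ray, as slopes to the right and down, at radius r is drawn at 1 + k1 r^2 times it, then the intrinsics apply), "extrinsics" (4x4, takes a point from camera to world coordinates); the wrist camera has in their place "tool_from_camera" (4x4, takes a point from camera to tool coordinates, whose origin is the TCP and whose axes are the flange's). Camera axes: x right, y down, z forward; pixel columns grow to the right and rows downward; lengths in m; the calibration is good to about 2 mm. A picture is of the moment at which its call begins: read the wrist's pose just before it. camera_params takes no time and is no camera call.
- ctrl.finish_job(): hands the job in; it is judged then, once.
The state is a dict: "t": time; "q": joint angles; "dq": joint speeds; "effort": joint torques, N m; "tool_pos": TCP position; "tool_rot": TCP orientation; "contact_force": force on the tool from outside, world axes, zero at the start; "wrist_torque": the same for the moment, N m; "opening": finger opening in m; "grip_force": force on a finger pad.
Only numpy, scipy, OpenCV 4.12 (cv2) and the standard library are available. Lean on these libraries where they do the work, as an engineer would, in place of code of your own. Each camera call takes 0.05 s, during which the arm holds its last target. There are 200 camera calls.

### The job

Get the block of cheese ready for cutting: lift it off the small wooden board and lay it gently, lengthwise, in the channel of the white portioning board, just in front of the pusher. Then pinch the pusher's head so that the lock button in its side is squeezed in, and push the feed arm out of its sleeve to the long 50 mm mark without going past it, so that the pusher carries the cheese out past the knife slot. Finish still holding the pusher at that mark, because its spring draws it back when it is let go, and leave the other things on the worktop alone.

Things in the scene. Friction and masses are not known exactly. Their poses are not given: they have to be found in the camera images.
- portion_board: White plastic portioning board, fixed to the worktop, 132 x 360 x 20 mm. Origin: centre of its underside; z up, y along the board in the direction of feed, x across. At its -y end, y -172 to -55 mm, a steel sleeve (40 mm wide, its top 46 mm above the worktop) holds the telescoping feed arm; the pusher and the channel for the cheese follow along the centre line x = 0.
- channel (a point): Centre of the knife slot at the floor of the channel (the board's top, 20 mm above the worktop); axes as the board's, 80 mm towards +y from the board's origin. The channel runs along y from 92 mm behind this point (at the pusher) to 92 mm past it, between two rails 8 mm high with 64 mm between them. Steel knife posts 61 mm high stand beside the slot at x = +-44 mm, y = +-5 mm.
- feed_arm (a joint): How far the feed arm is out of its sleeve, m: 0 = home, locked; at most 0.080. It slides along the board's +y; a spring draws it home with 3 N at 0, 4 N at 0.05. Its aluminium bar, 14 mm wide, has a black line every 10 mm, hidden in the sleeve at first; the long thick line is the 50 mm mark: it is at the mouth of the sleeve when the joint reads 0.050.
- feed_head: Pusher head on the end of the feed arm. Origin: foot of the pusher face at the board's top, on the centre line; axes as the board's. Home, it is at y = -10 mm on the board. Steel pusher plate 56 mm wide, 44 mm high, 7 mm thick, its face (y = 0) looking to +y. Behind it the black grip: a block 34 mm wide (x -17 to +17), y -43 to -7 mm, its top 54 mm above the board.
- head_grip (a point): Point to grip: centre of the grip block between the button side and the ribbed side, 36 mm above the board's top (56 mm above the worktop); pinch across the board's x.
- lock_button (a joint): How far the lock button is pressed in, m: 0 = out (locked), 0.006 = flush with the head's side. Its spring resists with 2.4 N at first, 6 N fully in. Its tooth stands in a window of the sleeve and blocks the arm until the button is in by 4 mm; it need be in only for the arm's first 15 mm. If the arm is let go further out, it springs back until the tooth meets the sleeve's mouth, about 0.012 out.
- button_face (a point): Centre of the round steel lock button's face, 18 mm across, in the head's -x side, level with head_grip; it stands 6 mm proud and is pressed along the board's +x (by a finger of the gripper that pinches the head).
- sleeve_mouth (a point): Top of the feed arm's bar at the mouth of the sleeve, where the scale is read. Axes as the board's.
- cheese: Block of hard cheese, 54 (x) x 90 (y) x 46 (z) mm, golden-brown rind with paler ends, 0.18 to 0.35 kg, loose. Origin: centre of its underside, z up, y along its length; either way round is right.
- small_board: Small wooden board, 170 x 115 x 12 mm, fixed, on which the cheese starts. Origin: centre of its underside.
- salt_shaker: Salt shaker, 44 mm across, 90 mm high, behind the work; to be left alone. Origin: centre of its underside.
- sugar_bowl: White lidded sugar bowl, 95 mm across, 74 mm high; to be left alone. Origin: centre of its underside.
- espresso_cup: White cup with handle, 62 x 92 x 51 mm; to be left alone. Origin: centre of its underside.
There are look-alikes about, which are no part of the job. There is more than one size of the cheese; the job needs the larger.

How it is judged:
On the way, in this order (a step that is already met when the one before it is completed fails the run):
1. the cheese lies released and flat in the channel, lengthwise, within 35 mm in front of the pusher, with the feed arm still home (x of cheese in the frame of feed_head between -0.009 and 0.009 m and y of cheese in the frame of feed_head between 0.042 and 0.08 m and z of cheese in the frame of feed_head below 0.004 m and angle between cheese's own z axis and vertical below 0.07 rad and angle between the y axis of cheese and the y axis of portion_board, either way round below 0.14 rad and contact force between the fingers and cheese below 0.2 N and linear speed of cheese below 0.02 m/s and value of joint feed_arm below 0.005 m), for 0.3 s.
2. the lock button is squeezed in (value of joint lock_button above 0.004 m and contact force between the fingers and feed_head above 2 N), for 0.1 s.
At the end, for the whole second after the job is handed in: The fingers hold the pusher head (at least 2 N) with the feed arm still at the 50 mm mark, within 2.5 mm; the cheese lies flat and at rest in the channel, lengthwise (within 0.14 rad), its rear end up against the pusher (within 5 mm), not touched by the fingers (value of joint feed_arm between 0.0475 and 0.0525 m and velocity of joint feed_arm between -0.01 and 0.01 m/s and contact force between the fingers and feed_head above 2 N and x of cheese in the frame of feed_head between -0.009 and 0.009 m and y of cheese in the frame of feed_head between 0.042 and 0.05 m and z of cheese in the frame of feed_head below 0.004 m and angle between cheese's own z axis and vertical below 0.07 rad and angle between the y axis of cheese and the y axis of portion_board, either way round below 0.14 rad and linear speed of cheese below 0.01 m/s and contact force between the fingers and cheese below 0.2 N); the arm keeps its last pose, push and grip.
It fails at once if the cheese is dropped: it falls from more than about 10 mm (faster than 0.4 m/s while the fingers do not touch it) (linear speed of cheese above 0.4 m/s and contact force between the fingers and cheese below 0.05 N).
It fails at once if a bystander (salt shaker, sugar bowl, cup) is moved more than 25 mm (distance of any of salt_shaker, sugar_bowl, espresso_cup from where it was at the start of the episode above 0.025 m).
It also fails if it takes over 45 s, if anything falls off the work surface, if the arm or the gripper's body presses on something with over 40 N, if the wrist force passes 120 N, or if a joint passes its speed limit or range.

## Working session

There is one attempt and no reset: what is moved stays moved. The work goes in short steps, Python scripts to look and compute and a shell command to move; the robot and the scene stay as the last step left them, time stands still between calls to the robot, and variables do not carry over. Pictures are saved under pics/ and viewed, at most 10 in all, crops included, and the job is handed in when it is done.

```bash
ls; mkdir -p pics; cat > h.py <<'E'
import numpy as np, cv2
from station import ctrl, optics
from scipy.spatial.transform import Rotation as R
def pose():
    o=ctrl.get_obs(); T=np.eye(4); T[:3,3]=o["tool_pos"]; T[:3,:3]=R.from_rotvec(o["tool_rot"]).as_matrix(); return T
def snap(name):
    T=pose(); im,d=optics.get_image(name); p=optics.camera_params(name)
    E=T@np.array(p["tool_from_camera"]) if name=="wrist" else np.array(p["extrinsics"])
    return im,d,np.array(p["mtx"]),p["k1"],E
def ray(uv,K,k1):
    uv=np.atleast_2d(np.float64(uv))
    return np.c_[cv2.undistortPoints(uv[:,None],K,np.array([k1,0,0,0.]))[:,0],np.ones(len(uv))]
def onplane(uv,z,K,k1,E):
    r=ray(uv,K,k1)@E[:3,:3].T; o=E[:3,3]; return o+r*((z-o[2])/r[:,2])[:,None]
def bydepth(uv,d,K,k1,E):
    r=ray(uv,K,k1); dd=np.array([d[int(v),int(u)] for u,v in np.atleast_2d(uv)])
    return (r*dd[:,None])@E[:3,:3].T+E[:3,3]
def save(fn,im): cv2.imwrite(fn,cv2.cvtColor(im,cv2.COLOR_RGB2BGR))
def store(tag,name):
    im,d,K,k1,E=snap(name); np.savez(f"{tag}.npz",im=im,d=d,K=K,k1=k1,E=E); return im,d,K,k1,E
def load(tag):
    f=np.load(f"{tag}.npz"); return f["im"],f["d"],f["K"],float(f["k1"]),f["E"]
E
python3 - <<'E'
from h import *
a=store("s0","scene");b=store("t0","top");
save("pics/s0.png",cv2.resize(a[0],(800,600)));save("pics/t0.png",cv2.resize(b[0],(800,600)))
print(ctrl.get_obs()); print(a[4],b[4],b[2])
E
```

```text
pics
{'t': 0.1, 'q': array([ 1.22299686e+00,  5.32981032e-02,  1.61416769e+00,  2.51932856e-05,
        1.47599957e+00, -1.19025169e-01]), 'dq': array([ 3.42572633e-05, -1.10072216e-03, -2.76392442e-03,  8.30123267e-04,
       -1.15084309e-03, -1.25464357e-04]), 'effort': array([ 1.12782753e-03, -3.94909823e+01, -3.71360672e+01, -2.48477113e-05,
        3.85707506e-03, -6.87519076e-06]), 'tool_pos': array([0.14155328, 0.60817673, 0.23017489]), 'tool_rot': array([-3.58526062e-01, -3.12060582e+00,  2.85234150e-03]), 'contact_force': array([ 0.12144098,  0.27923783, -0.28879914]), 'wrist_torque': array([0.0243265 , 0.00706548, 0.01312352]), 'grip_force': 0.0, 'opening': 0.08503430388366319}
[[-0.92312147 -0.33213295  0.19373811  0.34467488]
 [-0.38449474  0.8016068  -0.45781036  0.52493469]
 [-0.00324788 -0.49710586 -0.86768382  1.20823998]
 [ 0.          0.          0.          1.        ]] [[-7.68869886e-03 -9.94100298e-01  1.08191873e-01  3.99297146e-01]
 [-9.99970441e-01  7.64661784e-03 -8.03817464e-04 -5.53854965e-02]
 [-2.82267253e-05 -1.08194855e-01 -9.94129706e-01  1.59210645e+00]
 [ 0.00000000e+00  0.00000000e+00  0.00000000e+00  1.00000000e+00]] [[439.47266891   0.         259.79566242]
 [  0.         439.47266891 190.18001939]
 [  0.           0.           1.        ]]
```

View pics/t0.png

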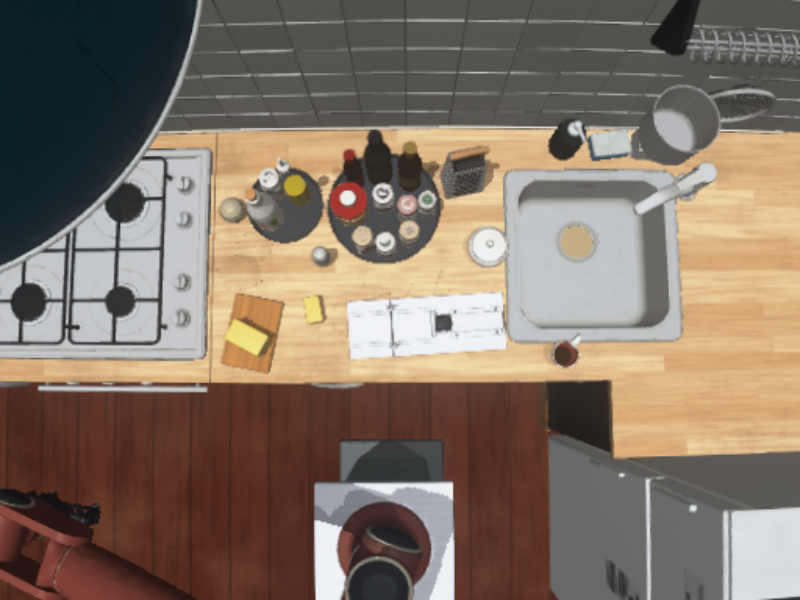

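View pics/s0.png

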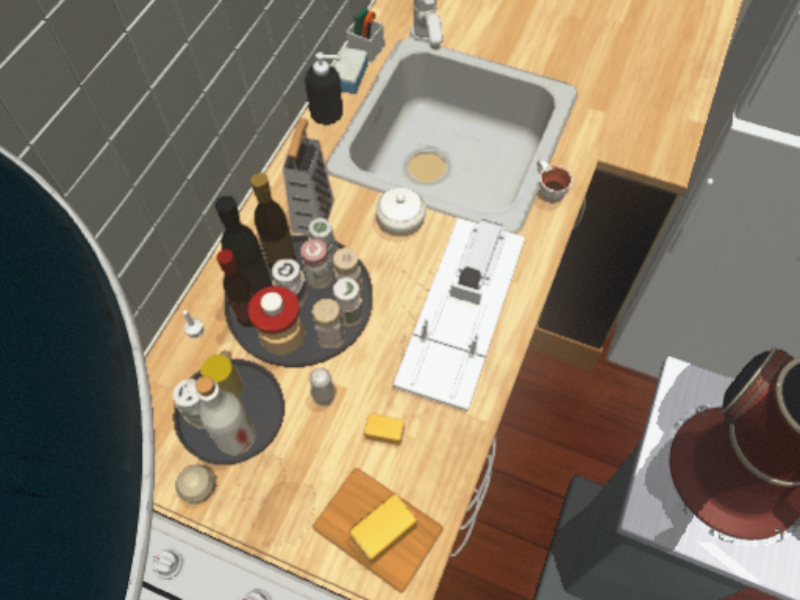

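The top picture shows the large cheese on its board at about (248,337), the small look-alike at (314,309), and the portioning board from (348,330) to (506,320) with its black grip at (443,322). The feed runs left in the picture, which is world +y. The scene picture agrees: cheese (383,527), grip (470,280).

```bash
python3 - <<'E'
from h import *
def tri(a,b,ua,ub):
    A=load(a);B=load(b);P=[]
    ra=(ray(ua,A[2],A[3])@A[4][:3,:3].T)[0];rb=(ray(ub,B[2],B[3])@B[4][:3,:3].T)[0]
    oa,ob=A[4][:3,3],B[4][:3,3]
    s=np.linalg.lstsq(np.c_[ra,-rb],ob-oa,rcond=None)[0]
    p,q=oa+ra*s[0],ob+rb*s[1]; return (p+q)/2,np.linalg.norm(p-q)
k=.64
for n,u,v in [("cheese top",(248,336),(383,522)),("grip top",(443,322),(471,276)),("smallcheese",(314,308),(384,425))]:
    print(n,*tri("t0","s0",np.array(u)*k,np.array(v)*k))
A=load("t0")
for n,u in [("cheese",(248,336)),("grip",(443,322)),("corners",(348,302)),("",(350,358)),("",(503,293)),("",(507,348)),("wb",(236,294)),("",(283,302)),("",(222,366)),("",(271,372)),("shaker",(320,255)),("bowl",(488,245)),("cup",(566,350))]:
    print(n,bydepth(np.array(u)*k,A[1],*A[2:]).round(3))
print(np.array(optics.camera_params("wrist")["tool_from_camera"]).round(3),pose().round(3))
E
```

```text
cheese top [0.4829965  0.3009818  0.05222984] 0.003250996289010406
grip top [ 0.50898624 -0.13863317  0.06845692] 0.00018319708204342844
smallcheese [0.54702155 0.15459834 0.0268926 ] 0.0015838474960681859
cheese [[0.481 0.299 0.06 ]]
grip [[ 0.509 -0.139  0.07 ]]
corners [[0.561 0.078 0.012]]
 [[0.431 0.072 0.021]]
 [[ 0.58  -0.283  0.003]]
 [[ 0.452 -0.291 -0.001]]
wb [[0.582 0.34  0.01 ]]
 [[ 0.564  0.232 -0.004]]
 [[ 0.414  0.374 -0.001]]
 [[ 0.4    0.258 -0.002]]
shaker [[0.659 0.134 0.085]]
bowl [[ 0.681 -0.242  0.072]]
cup [[ 0.446 -0.427  0.009]]
[[-0.    -0.951 -0.31   0.079]
 [ 1.    -0.    -0.     0.001]
 [-0.    -0.31   0.951 -0.142]
 [ 0.     0.     0.     1.   ]] [[-0.974  0.227 -0.001  0.142]
 [ 0.227  0.974 -0.002  0.608]
 [ 0.    -0.002 -1.     0.23 ]
 [ 0.     0.     0.     1.   ]]
```

```bash
python3 -m handwheel '[{"tx":-34,"ty":-18},{"tx":-34,"ty":-18},{"tx":-34,"ty":-18},{"tx":-34,"ty":-18},{"tx":-34,"ty":-18},{"tx":-34,"ty":-18},{"tx":-34,"ty":-18},{"tx":-34,"ty":-18},{"tx":-34,"ty":-18},{"tx":-34,"ty":-18},{"tx":-34,"ty":-18},{"tx":-26,"ty":-25}]'
python3 -m handwheel '[{"roll":0.12},{"roll":0.12},{"roll":0.12},{"roll":0.12},{"roll":0.12},{"roll":0.12},{"roll":0.12},{"roll":0.12},{"roll":0.12},{"roll":0.12},{"roll":0.12},{"roll":0.12}]'
python3 -m handwheel '[{"roll":0.12},{"roll":0.12},{"roll":0.12},{"roll":0.07},{},{}]'
python3 - <<'E'
from h import *
a=store("w1","wrist"); print(pose().round(3)); save("pics/w1.png",cv2.resize(a[0],(800,600))); print(ctrl.get_obs()["q"])
E
```

```text
[[-0.974  0.227 -0.001  0.142]
 [ 0.227  0.974 -0.002  0.608]
 [ 0.    -0.002 -1.     0.23 ]
 [ 0.     0.     0.     1.   ]]
[ 1.22299809e+00  5.32260519e-02  1.61399958e+00  7.17186369e-06
  1.47599663e+00 -1.19002466e-01]$[0]: bad value
$[0]: bad value
$[0]: bad value
```

View pics/w1.png

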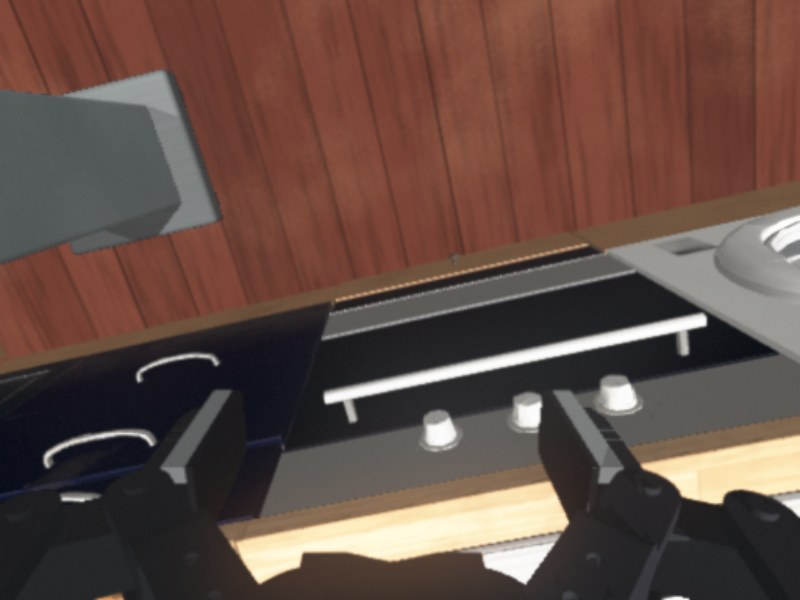

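The wrist view looks past the finger tips (about (200,440) and (590,440)), and the arm has not moved: the rows need all four numbers.

```bash
python3 -m handwheel '[{"tx":-34,"ty":-18,"tz":0,"roll":0},{"tx":-34,"ty":-18,"tz":0,"roll":0},{"tx":-34,"ty":-18,"tz":0,"roll":0},{"tx":-34,"ty":-18,"tz":0,"roll":0},{"tx":-34,"ty":-18,"tz":0,"roll":0},{"tx":-34,"ty":-18,"tz":0,"roll":0},{"tx":-34,"ty":-18,"tz":0,"roll":0},{"tx":-34,"ty":-18,"tz":0,"roll":0},{"tx":-34,"ty":-18,"tz":0,"roll":0},{"tx":-34,"ty":-18,"tz":0,"roll":0},{"tx":-34,"ty":-18,"tz":0,"roll":0},{"tx":-26,"ty":-25,"tz":0,"roll":0}]'
python3 -m handwheel '[{"tx":0,"ty":0,"tz":0,"roll":0.12},{"tx":0,"ty":0,"tz":0,"roll":0.12},{"tx":0,"ty":0,"tz":0,"roll":0.12},{"tx":0,"ty":0,"tz":0,"roll":0.12},{"tx":0,"ty":0,"tz":0,"roll":0.12},{"tx":0,"ty":0,"tz":0,"roll":0.12},{"tx":0,"ty":0,"tz":0,"roll":0.12},{"tx":0,"ty":0,"tz":0,"roll":0.12},{"tx":0,"ty":0,"tz":0,"roll":0.12},{"tx":0,"ty":0,"tz":0,"roll":0.12},{"tx":0,"ty":0,"tz":0,"roll":0.12},{"tx":0,"ty":0,"tz":0,"roll":0.12}]'
python3 -m handwheel '[{"tx":0,"ty":0,"tz":0,"roll":0.12},{"tx":0,"ty":0,"tz":0,"roll":0.12},{"tx":0,"ty":0,"tz":0,"roll":0.12},{"tx":0,"ty":0,"tz":0,"roll":0.07},{"tx":0,"ty":0,"tz":0,"roll":0}]'
python3 - <<'E'
from h import *
a=store("w1","wrist"); print(pose().round(3)); save("pics/w1b.png",cv2.resize(a[0],(800,600))); print(ctrl.get_obs()["q"])
E
```

```text
t: 1.15
tool_pos: [0.4825, 0.2994, 0.231]
tool_rot: [0.359, 3.121, 0.0]
contact_force: [1.1, 0.4, -0.5]
opening: 0.0852
grip_force: 0.0
t: 2.15
tool_pos: [0.4805, 0.3007, 0.2308]
tool_rot: [-2.334, -2.103, 0.001]
contact_force: [-0.3, 0.1, 0.6]
opening: 0.0854
grip_force: 0.0
t: 2.57
tool_pos: [0.4805, 0.3007, 0.2309]
tool_rot: [-2.725, -1.563, 0.001]
contact_force: [-0.8, -0.2, 0.3]
opening: 0.0854
grip_force: 0.0
[[ 0.502  0.865 -0.001  0.481]
 [ 0.865 -0.502 -0.     0.301]
 [-0.001 -0.    -1.     0.231]
 [ 0.     0.     0.     1.   ]]
[ 4.27885902e-01 -8.46655993e-02  1.74936834e+00 -2.23153054e-05
  1.47756609e+00  9.54262705e-01]
```

View pics/w1b.png

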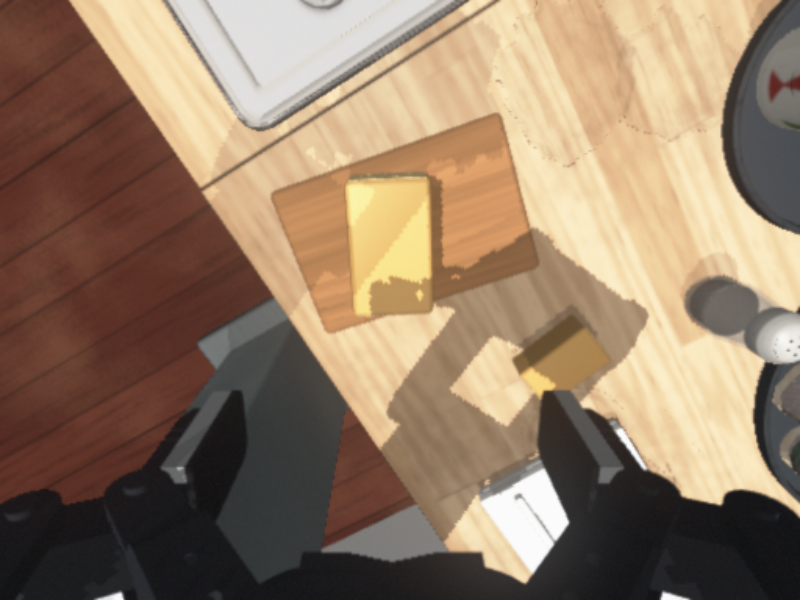

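The wrist view shows the cheese's top face with corners at about (347,181), (430,178), (433,312), (353,316), nearly square to the tool, and the small look-alike at (560,355).

```bash
python3 - <<'E'
from h import *
A=load("w1");T=pose()
c=np.array([(347,181),(430,178),(433,312),(353,316)])*.64
m=np.array([[390,245],[375,210],[410,290],[460,200],[470,250]])*.64
print(bydepth(m,A[1],*A[2:]).round(4))
for z in (.055,.058,.061):
    p=onplane(c,z,*A[2:]); l=(p-T[:3,3])@T[:3,:3]
    print(z,p.mean(0).round(4),l.mean(0).round(4),"len",np.linalg.norm(p[1]-p[2]),np.linalg.norm(p[0]-p[3]),"wid",np.linalg.norm(p[0]-p[1]),np.linalg.norm(p[2]-p[3]))
    d=(p[0]+p[1]-p[2]-p[3]); print(np.degrees(np.arctan2(d[1],d[0])))
# minAreaRect from depth cloud
d=A[1];vv,uu=np.mgrid[90:220,190:310];uv=np.c_[uu.ravel(),vv.ravel()]
P=bydepth(uv,d,*A[2:]);s=P[(P[:,2]>.04)&(P[:,2]<.08)];print(len(s),np.median(s[:,2]))
r=cv2.minAreaRect((s[:,:2]*1000).astype(np.float32));print(r)
E
```

```text
[[0.4856 0.3115 0.0586]
 [0.4887 0.3352 0.0579]
 [0.4815 0.2787 0.0566]
 [0.5395 0.3054 0.0103]
 [0.5288 0.2702 0.0119]]
0.055 [0.4841 0.308  0.055 ] [ 0.0082 -0.0005  0.1759] len 0.0874821262001469 0.08843315490829858 wid 0.05100210238265199 0.05353545853301647
61.50997784253236
0.058 [0.4845 0.3086 0.058 ] [ 0.0089 -0.0005  0.1729] len 0.08665714824383546 0.08759920851747231 wid 0.05052114001903764 0.053030605998114384
61.50997784253236
0.061 [0.4848 0.3092 0.061 ] [ 0.0096 -0.0005  0.1699] len 0.08583217028752402 0.086765262126646 wid 0.05004017765542339 0.05252575346321238
61.50997784253231
4751 0.057405225305739827
((483.9266357421875, 309.1324462890625), (89.8850326538086, 53.98712158203125), 61.860633850097656)
```

Cheese: centre (0.484, 0.309), top 57.5 mm, 89.9 x 54.0 mm, axis 61.7°. That matches 12 + 46 mm and the given size. I'll grasp with the TCP at z = 25 mm.

```bash
python3 -m handwheel '[{"tx":9,"ty":-1,"tz":0,"roll":-0.033},{"tx":0,"ty":0,"tz":35,"roll":0},{"tx":0,"ty":0,"tz":35,"roll":0},{"tx":0,"ty":0,"tz":35,"roll":0},{"tx":0,"ty":0,"tz":35,"roll":0},{"tx":0,"ty":0,"tz":30,"roll":0},{"tx":0,"ty":0,"tz":20,"roll":0},{"tx":0,"ty":0,"tz":16,"roll":0},{"tx":0,"ty":0,"tz":0,"roll":0}]' 85
python3 -m handwheel '[{"tx":0,"ty":0,"tz":0,"roll":0},{"tx":0,"ty":0,"tz":0,"roll":0},{"tx":0,"ty":0,"tz":0,"roll":0},{"tx":0,"ty":0,"tz":0,"roll":0},{"tx":0,"ty":0,"tz":0,"roll":0},{"tx":0,"ty":0,"tz":0,"roll":0},{"tx":0,"ty":0,"tz":0,"roll":0},{"tx":0,"ty":0,"tz":0,"roll":0}]' 45 35
```

```text
t: 3.37
tool_pos: [0.4814, 0.308, 0.0206]
tool_rot: [-2.695, -1.612, 0.013]
contact_force: [-1.2, 0.3, -0.0]
opening: 0.0849
grip_force: 0.0
t: 4.03
tool_pos: [0.4859, 0.3099, 0.0274]
tool_rot: [2.698, 1.61, 0.006]
contact_force: [0.3, 1.7, 6.3]
opening: 0.0535
grip_force: 40.5
```

```bash
python3 -m handwheel '[{"tx":0,"ty":0,"tz":-5,"roll":0},{"tx":0,"ty":0,"tz":-15,"roll":0},{"tx":0,"ty":0,"tz":-25,"roll":0},{"tx":0,"ty":0,"tz":-35,"roll":0},{"tx":0,"ty":0,"tz":-35,"roll":0},{"tx":0,"ty":0,"tz":-35,"roll":0},{"tx":0,"ty":0,"tz":-20,"roll":0},{"tx":0,"ty":0,"tz":-10,"roll":0}]'
python3 -m handwheel '[{"tx":-16,"ty":9,"tz":0,"roll":0},{"tx":-31,"ty":18,"tz":0,"roll":0},{"tx":-33,"ty":19,"tz":0,"roll":0},{"tx":-33,"ty":19,"tz":0,"roll":0},{"tx":-33,"ty":19,"tz":0,"roll":0},{"tx":-33,"ty":19,"tz":0,"roll":0},{"tx":-33,"ty":19,"tz":0,"roll":0},{"tx":-33,"ty":19,"tz":0,"roll":0},{"tx":-33,"ty":19,"tz":0,"roll":0},{"tx":-32,"ty":18,"tz":0,"roll":0},{"tx":-18,"ty":10,"tz":0,"roll":0},{"tx":0,"ty":0,"tz":0,"roll":0.1}]'
python3 -m handwheel '[{"tx":0,"ty":0,"tz":0,"roll":0.12},{"tx":0,"ty":0,"tz":0,"roll":0.12},{"tx":0,"ty":0,"tz":0,"roll":0.12},{"tx":0,"ty":0,"tz":0,"roll":0.12},{"tx":0,"ty":0,"tz":0,"roll":0.12},{"tx":0,"ty":0,"tz":0,"roll":0.12},{"tx":0,"ty":0,"tz":0,"roll":0.12},{"tx":0,"ty":0,"tz":0,"roll":0.12},{"tx":0,"ty":0,"tz":0,"roll":0.12},{"tx":0,"ty":0,"tz":0,"roll":0.12},{"tx":0,"ty":0,"tz":0,"roll":0.12},{"tx":0,"ty":0,"tz":0,"roll":0.12}]'
python3 -m handwheel '[{"tx":0,"ty":0,"tz":0,"roll":0.12},{"tx":0,"ty":0,"tz":0,"roll":0.12},{"tx":0,"ty":0,"tz":0,"roll":0.12},{"tx":0,"ty":0,"tz":0,"roll":0.12},{"tx":0,"ty":0,"tz":0,"roll":0.12},{"tx":0,"ty":0,"tz":0,"roll":0.12},{"tx":0,"ty":0,"tz":0,"roll":0.12},{"tx":0,"ty":0,"tz":0,"roll":0.12},{"tx":0,"ty":0,"tz":0,"roll":0.08},{"tx":0,"ty":0,"tz":0,"roll":0},{"tx":0,"ty":0,"tz":0,"roll":0}]'
python3 - <<'E'
from h import *
a=store("w2","wrist"); print(pose().round(3)); save("pics/w2.png",cv2.resize(a[0],(800,600))); print(ctrl.get_obs()["q"])
E
```

```text
t: 4.7
tool_pos: [0.4855, 0.3094, 0.2092]
tool_rot: [2.697, 1.609, 0.008]
contact_force: [0.3, -0.6, -1.7]
opening: 0.0535
grip_force: 39.6
t: 5.7
tool_pos: [0.4926, -0.0725, 0.2031]
tool_rot: [-2.779, -1.463, 0.006]
contact_force: [-0.2, 0.4, -2.9]
opening: 0.0534
grip_force: 39.4
t: 6.7
tool_pos: [0.4926, -0.0686, 0.2029]
tool_rot: [3.055, -0.732, -0.007]
contact_force: [0.1, -0.1, -2.0]
opening: 0.0532
grip_force: 39.4
t: 7.62
tool_pos: [0.493, -0.0686, 0.2036]
tool_rot: [2.295, -2.143, -0.004]
contact_force: [0.4, -0.1, -2.2]
opening: 0.0535
grip_force: 39.5
[[ 0.069 -0.998 -0.002  0.493]
 [-0.998 -0.069  0.001 -0.069]
 [-0.001  0.002 -1.     0.204]
 [ 0.     0.     0.     1.   ]]
[-2.87870379e-01 -2.38333062e-01  1.93059625e+00 -1.41985443e-04
  1.45171159e+00  2.78516159e+00]
```

View pics/w2.png

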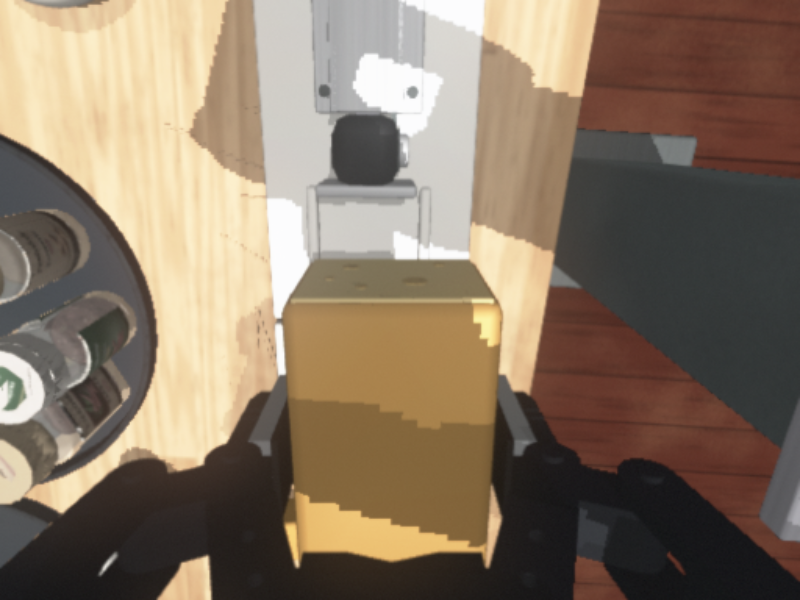

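The held cheese is centred and straight in the fingers. The grip top is at (366,150), its steel button at (404,150) on the robot side, the pusher plate's top at (317–415,188), the rails at (310,190) and (428,190), and the sleeve mouth at y≈113.

```bash
python3 - <<'E'
from h import *
A=load("w2");im,d,K,k1,E=A
vv,uu=np.mgrid[0:384,0:512];uv=np.c_[uu.ravel(),vv.ravel()]
P=bydepth(uv,d,K,k1,E);u=uv[:,0]/.64;v=uv[:,1]/.64
def rect(n,m):
    s=P[m];r=cv2.minAreaRect((s[:,:2]*1000).astype(np.float32));print(n,len(s),np.median(s[:,2]).round(4),np.round(np.r_[r[0],r[1],r[2]],2))
box=lambda a,b,c,e:(u>a)&(u<b)&(v>c)&(v<e)
z=P[:,2]
rect("grip",box(320,402,110,190)&(z>.070)&(z<.080))
rect("plate",box(300,430,170,205)&(z>.058)&(z<.068))
rect("sleeve",box(300,440,0,115)&(z>.042)&(z<.05))
rect("button",box(400,415,130,170)&(z>.04)&(z<.07))
rect("rails",box(300,440,195,260)&(z>.025)&(z<.035))
rect("boardtop",box(250,490,10,260)&(z>.014)&(z<.025))
rect("cheesetop",box(280,505,300,550)&(z>.19)&(z<.25))
rect("cheese",box(280,505,262,550)&(z>.16)&(z<.25))
# edges of board via plane z=.02
for n,pts,h in [("L",[(254,10),(261,120),(272,285)],.02),("R",[(484,10),(478,120),(470,255)],.02),("sleevemouth",[(316,112),(421,112)],.046),("plate",[(317,195),(415,195)],.064),("railsout",[(308,190),(430,190)],.028),("griptop",[(333,150),(399,150)],.07),("btn",[(409,150)],.056),("cheese fr",[(290,302),(500,300)],.2325)]:
    print(n,onplane(np.array(pts)*.64,h,K,k1,E)[:,:2].round(4).tolist())
E
```

```text
grip 1472 0.073 [ 512.31 -135.62   30.67   32.09    3.99]
plate 561 0.0633 [ 511.24 -118.14   55.35   13.92    4.  ]
sleeve 3340 0.0457 [ 514.92 -181.57   39.8    55.      3.17]
button 97 0.0628 [ 491.12 -136.82    3.44   17.3     3.63]
rails 564 0.0273 [509.6  -86.73  77.97  40.99   3.83]
boardtop 15207 0.0197 [ 512.49 -137.01  132.13  147.2     3.36]
cheesetop 21922 0.2337 [493.72 -71.44  65.49  73.83   3.18]
cheese 24929 0.2336 [493.76 -72.12  65.49  75.21   3.18]
L [[0.581, -0.2052], [0.578, -0.1466], [0.572, -0.0424]]
R [[0.4507, -0.2143], [0.4468, -0.1557], [0.4418, -0.072]]
sleevemouth [[0.5413, -0.153], [0.4831, -0.157]]
plate [[0.5373, -0.1098], [0.4837, -0.1135]]
railsout [[0.5478, -0.1079], [0.4727, -0.113]]
griptop [[0.5287, -0.1344], [0.4943, -0.1368]]
btn [[0.4885, -0.1367]]
cheese fr [[0.5204, -0.1062], [0.471, -0.1101]]
```

Board yaw is 3.35° and the pusher face is at about (0.511, -0.111), top 64 mm, with the grip 73 mm and the rails 27 mm, all as given. Next I place the cheese 13 mm ahead of the face.

```bash
python3 -m handwheel '[{"tx":-11,"ty":-16,"tz":0,"roll":0.01},{"tx":0,"ty":0,"tz":20,"roll":0},{"tx":0,"ty":0,"tz":30,"roll":0},{"tx":0,"ty":0,"tz":30,"roll":0},{"tx":0,"ty":0,"tz":25,"roll":0},{"tx":0,"ty":0,"tz":20,"roll":0},{"tx":0,"ty":0,"tz":10,"roll":0},{"tx":0,"ty":0,"tz":0,"roll":0},{"tx":0,"ty":0,"tz":0,"roll":0}]'
python3 - <<'E'
from h import *
a=store("w3","wrist"); print(pose().round(4)); save("pics/w3.png",cv2.resize(a[0],(800,600)))
E
```

```text
t: 8.42
tool_pos: [0.5093, -0.0568, 0.0704]
tool_rot: [2.284, -2.157, -0.001]
contact_force: [0.2, -0.4, -2.2]
opening: 0.0535
grip_force: 39.3
[[ 5.700e-02 -9.984e-01  1.900e-03  5.102e-01]
 [-9.984e-01 -5.700e-02 -5.000e-04 -5.710e-02]
 [ 6.000e-04 -1.800e-03 -1.000e+00  7.160e-02]
 [ 0.000e+00  0.000e+00  0.000e+00  1.000e+00]]
```

View pics/w3.png

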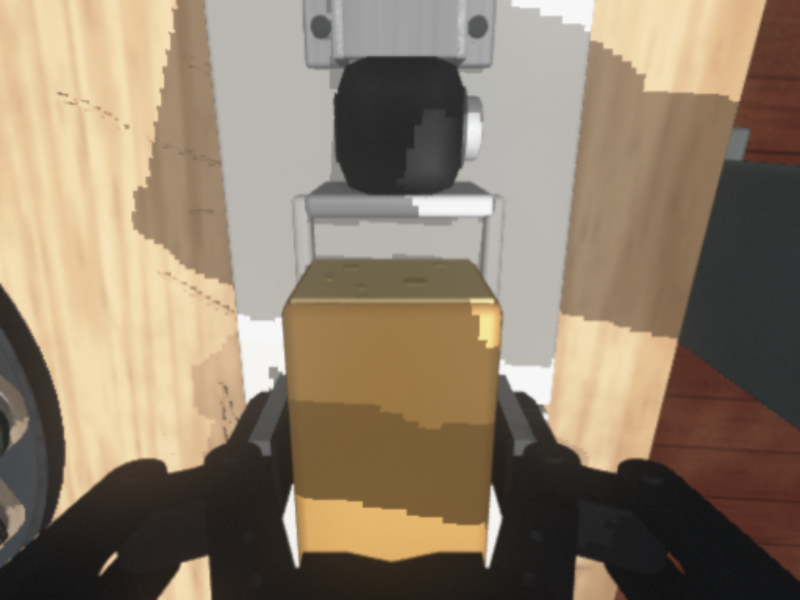

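The cheese hangs over the channel: its front top edge runs (288–499, 301), the rails are at (297) and (500), and the plate's top edge is at (306–493,213). I'll check the offset in numbers.

```bash
python3 - <<'E'
from h import *
im,d,K,k1,E=load("w3");T=pose();zt=T[2,3]+.0305
a=np.radians(3.35);bx=np.array([np.cos(a),np.sin(a)]);by=np.array([-np.sin(a),np.cos(a)]);F=np.array([.5108,-.1107])
for n,pts,h in [("cheese",[(288,301),(499,300)],zt),("cheesebot",[(308,261),(481,261)],zt-.046),("plate",[(305,214),(493,214)],.064),("rails",[(294,200),(504,200)],.028),("board",[(222,150),(581,150)],.02),("grip",[(336,120),(466,120)],.068)]:
    p=onplane(np.array(pts)*.64,h,K,k1,E)[:,:2]; print(n,((p-F)@bx*1e3).round(1),((p-F)@by*1e3).round(1), bydepth(np.array([[390,350]])*.64,d,K,k1,E)[0,2])
E
```

```text
cheese [ 26.1 -22.5] [13.3 13.2] 0.10045716702505539
cheesebot [ 28.8 -26.2] [15.4 15.5] 0.10045716702505539
plate [ 27.6 -27.5] [-0.7 -0.7] 0.10045716702505539
rails [ 37.4 -38.3] [-0.2 -0.1] 0.10045716702505539
board [ 64.1 -66.8] [-17.2 -17. ] 0.10045716702505539
grip [ 17.1 -17.9] [-26.6 -26.6] 0.10045716702505539
```

```bash
python3 -m handwheel '[{"tx":0,"ty":1.5,"tz":10,"roll":0},{"tx":0,"ty":0,"tz":12,"roll":0},{"tx":0,"ty":0,"tz":6,"roll":0},{"tx":0,"ty":0,"tz":2,"roll":0},{"tx":0,"ty":0,"tz":1,"roll":0},{"tx":0,"ty":0,"tz":0,"roll":0},{"tx":0,"ty":0,"tz":0,"roll":0}]'
```

```text
t: 9.05
tool_pos: [0.508, -0.057, 0.0395]
tool_rot: [-2.283, 2.158, -0.001]
contact_force: [-0.1, 0.5, -2.7]
opening: 0.0535
grip_force: 39.4
```

```bash
python3 -m handwheel '[{"tx":0,"ty":0,"tz":1.5,"roll":0},{"tx":0,"ty":0,"tz":1,"roll":0},{"tx":0,"ty":0,"tz":0,"roll":0}]'
```

```text
t: 9.3
tool_pos: [0.5078, -0.0569, 0.0368]
tool_rot: [-2.283, 2.158, -0.0]
contact_force: [0.1, -0.5, -1.5]
opening: 0.0535
grip_force: 39.4
```

```bash
python3 -m handwheel '[{"tx":0,"ty":0,"tz":1,"roll":0},{"tx":0,"ty":0,"tz":0.5,"roll":0},{"tx":0,"ty":0,"tz":0,"roll":0}]'
```

```text
t: 9.55
tool_pos: [0.5079, -0.0569, 0.0355]
tool_rot: [-2.283, 2.158, -0.0]
contact_force: [-1.1, 0.1, -1.1]
opening: 0.0534
grip_force: 39.6
```

```bash
python3 -m handwheel '[{"tx":0,"ty":0,"tz":1,"roll":0},{"tx":0,"ty":0,"tz":0,"roll":0},{"tx":0,"ty":0,"tz":0,"roll":0}]'
```

```text
t: 9.8
tool_pos: [0.5079, -0.0569, 0.0354]
tool_rot: [2.283, -2.157, -0.001]
contact_force: [-3.7, 0.1, 4.8]
opening: 0.0536
grip_force: 40.4
```

```bash
python3 -m handwheel '[{"tx":0,"ty":0,"tz":0,"roll":0},{"tx":0,"ty":0,"tz":0,"roll":0},{"tx":0,"ty":0,"tz":0,"roll":0},{"tx":0,"ty":0,"tz":0,"roll":0}]' 72
python3 -m handwheel '[{"tx":0,"ty":0,"tz":-10,"roll":0},{"tx":0,"ty":0,"tz":-25,"roll":0},{"tx":0,"ty":0,"tz":-35,"roll":0},{"tx":0,"ty":0,"tz":-35,"roll":0},{"tx":0,"ty":0,"tz":-35,"roll":0},{"tx":-10,"ty":0,"tz":-15,"roll":0},{"tx":0,"ty":0,"tz":0,"roll":0},{"tx":0,"ty":0,"tz":0,"roll":0}]'
python3 - <<'E'
from h import *
a=store("w4","wrist"); print(pose().round(4)); save("pics/w4.png",cv2.resize(a[0],(800,600)))
E
```

```text
t: 10.13
tool_pos: [0.508, -0.057, 0.0344]
tool_rot: [-2.283, 2.158, -0.001]
contact_force: [0.5, -1.0, -0.1]
opening: 0.0723
grip_force: 0.0
t: 10.8
tool_pos: [0.5079, -0.047, 0.1912]
tool_rot: [-2.283, 2.156, -0.005]
contact_force: [-0.1, -0.3, 0.5]
opening: 0.0721
grip_force: 0.0
[[ 5.690e-02 -9.984e-01 -1.000e-04  5.069e-01]
 [-9.984e-01 -5.690e-02 -2.000e-04 -4.690e-02]
 [ 2.000e-04  1.000e-04 -1.000e+00  1.892e-01]
 [ 0.000e+00  0.000e+00  0.000e+00  1.000e+00]]
```

View pics/w4.png

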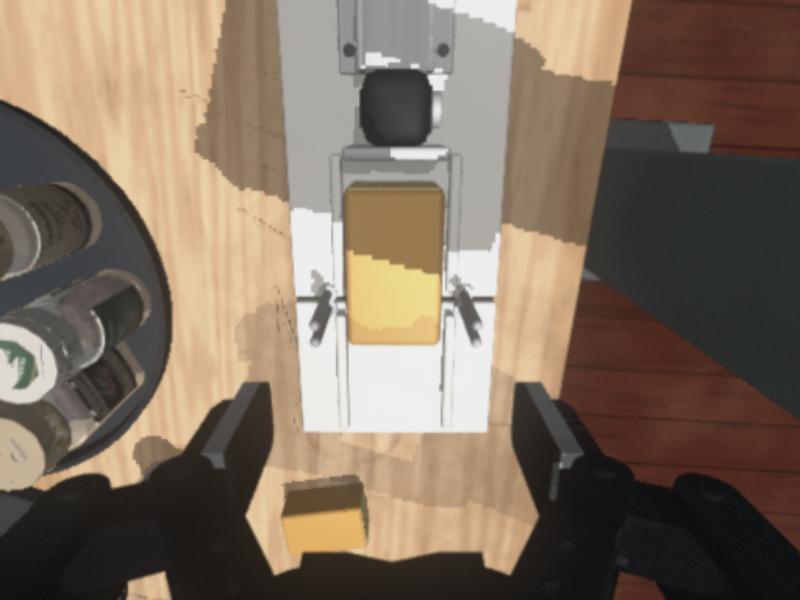

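The cheese lies in the channel, top face (345–444, 185–343), square between the rails just ahead of the plate (y≈157); the grip is at (397,106) with its button at (437,108).

```bash
python3 - <<'E'
from h import *
im,d,K,k1,E=load("w4");T=pose()
a=np.radians(3.35);bx=np.array([np.cos(a),np.sin(a)]);by=np.array([-np.sin(a),np.cos(a)]);F=np.array([.5108,-.1107])
vv,uu=np.mgrid[0:384,0:512];uv=np.c_[uu.ravel(),vv.ravel()]
P=bydepth(uv,d,K,k1,E);u=uv[:,0]/.64;v=uv[:,1]/.64;z=P[:,2]
box=lambda a,b,c,e:(u>a)&(u<b)&(v>c)&(v<e)
for n,m in [("cheese",box(335,455,175,350)&(z>.062)&(z<.072)),("grip",box(350,430,60,150)&(z>.068)&(z<.08)),("plate",box(330,460,140,165)&(z>.058)&(z<.068)),("sleeve",box(330,460,0,75)&(z>.042)&(z<.05))]:
    s=P[m];r=cv2.minAreaRect((s[:,:2]*1000).astype(np.float32));c=np.array(r[0])/1e3
    print(n,len(s),np.median(s[:,2]).round(4),np.round(np.r_[r[0],r[1],r[2]],2),"head frame",((c-F)@bx*1e3).round(1),((c-F)@by*1e3).round(1))
for n,pts,h in [("plate",[(342,160),(450,160)],.064),("grip",[(361,106),(432,106)],.068),("btn",[(441,108)],.056),("mouth",[(340,73),(452,73)],.046)]:
    p=onplane(np.array(pts)*.64,h,K,k1,E)[:,:2]; print(n,((p-F)@bx*1e3).round(1),((p-F)@by*1e3).round(1),p.mean(0))
G=F-.025*by-.003*bx
D=np.r_[G,0]-np.r_[T[:2,3],0]; print("grip tgt",G,"tool",(D@T[:3,:3]*1e3).round(1))
E
```

```text
cheese 6205 0.0654 [508.72 -52.    53.84  89.47   3.22] head frame 1.4 58.7
grip 1878 0.0727 [ 513.06 -135.33   33.79   33.64    3.28] head frame 0.8 -24.7
plate 663 0.0635 [ 511.13 -115.35   54.89    9.44    3.24] head frame 0.1 -4.7
sleeve 2168 0.0458 [ 514.37 -170.2    39.96   31.82    2.43] head frame 0.1 -59.6
plate [ 27.5 -28. ] [0.1 0.2] [ 0.51056052 -0.11053549]
grip [ 17.  -17.8] [-25.6 -25.5] [ 0.51185771 -0.13624983]
btn [-23.3] [-25.1] [ 0.48898197 -0.13711587]
mouth [ 28.9 -29.4] [-42.6 -42.5] [ 0.51303891 -0.15319562]
grip tgt [ 0.50926601 -0.13583259] tool [88.9  2.7  0. ]
```

Step 1 looks met: cheese at x≈+1, y≈58 mm, z≈0 in the head frame. Now down over the grip.

```bash
python3 -m handwheel '[{"tx":25,"ty":0,"tz":0,"roll":0},{"tx":35,"ty":0,"tz":0,"roll":0},{"tx":22,"ty":0,"tz":0,"roll":0},{"tx":7,"ty":0,"tz":15,"roll":0},{"tx":0,"ty":0,"tz":30,"roll":0},{"tx":0,"ty":0,"tz":30,"roll":0},{"tx":0,"ty":0,"tz":10,"roll":0},{"tx":0,"ty":0,"tz":0,"roll":0},{"tx":0,"ty":0,"tz":0,"roll":0}]'
python3 - <<'E'
from h import *
T=pose();a=np.radians(3.35);by=np.array([-np.sin(a),np.cos(a)]);G=np.array([.5108,-.1107])-.025*by
print(T.round(4),((np.r_[G,.037]-T[:3,3])@T[:3,:3]*1e3).round(1),ctrl.get_obs()["contact_force"])
E
```

```text
t: 11.6
tool_pos: [0.5114, -0.1355, 0.1032]
tool_rot: [2.283, -2.157, -0.004]
contact_force: [1.2, 0.3, 0.9]
opening: 0.0721
grip_force: 0.0
[[ 0.0566 -0.9984 -0.0026  0.5114]
 [-0.9984 -0.0566  0.001  -0.1355]
 [-0.0012  0.0025 -1.      0.1032]
 [ 0.      0.      0.      1.    ]] [ 0.3 -1.  66.2] [1.24987998 0.27610348 0.91272168]
```

```bash
python3 -m handwheel '[{"tx":0,"ty":-0.8,"tz":10,"roll":0},{"tx":0,"ty":0,"tz":20,"roll":0},{"tx":0,"ty":0,"tz":20,"roll":0},{"tx":0,"ty":0,"tz":11,"roll":0},{"tx":0,"ty":0,"tz":6,"roll":0},{"tx":0,"ty":0,"tz":0,"roll":0},{"tx":0,"ty":0,"tz":0,"roll":0}]'
python3 -m handwheel '[{"tx":0,"ty":0,"tz":0,"roll":0},{"tx":0,"ty":0,"tz":0,"roll":0},{"tx":0,"ty":0,"tz":0,"roll":0},{"tx":0,"ty":0,"tz":0,"roll":0},{"tx":0,"ty":0,"tz":0,"roll":0},{"tx":0,"ty":0,"tz":0,"roll":0},{"tx":0,"ty":0,"tz":0,"roll":0},{"tx":0,"ty":0,"tz":0,"roll":0},{"tx":0,"ty":0,"tz":0,"roll":0},{"tx":0,"ty":0,"tz":0,"roll":0},{"tx":0,"ty":0,"tz":0,"roll":0}]' 25 40
```

```text
t: 12.18
tool_pos: [0.5137, -0.1359, 0.0381]
tool_rot: [-2.283, 2.157, -0.002]
contact_force: [-0.6, 0.1, -0.4]
opening: 0.072
grip_force: 0.0
t: 13.1
tool_pos: [0.5114, -0.1361, 0.0385]
tool_rot: [2.281, -2.155, -0.005]
contact_force: [-12.0, 0.5, 10.5]
opening: 0.0335
grip_force: 41.9
```

The opening of 33.5 mm is the bare head width, so the button is flush. I ease the sideways strain, then push.

```bash
python3 -m handwheel '[{"tx":0,"ty":1.5,"tz":-1,"roll":0},{"tx":-2,"ty":0,"tz":0,"roll":0},{"tx":-4,"ty":0,"tz":0,"roll":0},{"tx":-5,"ty":0,"tz":0,"roll":0},{"tx":-5,"ty":0,"tz":0,"roll":0},{"tx":-5,"ty":0,"tz":0,"roll":0},{"tx":-5,"ty":0,"tz":0,"roll":0},{"tx":-5,"ty":0,"tz":0,"roll":0},{"tx":-4,"ty":0,"tz":0,"roll":0},{"tx":-3,"ty":0,"tz":0,"roll":0},{"tx":0,"ty":0,"tz":0,"roll":0},{"tx":0,"ty":0,"tz":0,"roll":0}]'
```

```text
t: 14.1
tool_pos: [0.5092, -0.0976, 0.0386]
tool_rot: [2.283, -2.157, -0.001]
contact_force: [-1.6, -3.2, 3.1]
opening: 0.0334
grip_force: 42.2
```

```bash
python3 - <<'E'
from h import *
a=store("w5","wrist"); print(pose().round(4)); im=a[0]
L=cv2.resize(im,(440,330)); 
c=cv2.resize(im[0:150,180:330],(560,560),interpolation=cv2.INTER_CUBIC); o=np.zeros((560,800,3),np.uint8); o[:,:560]=c; o[:180,560:]=cv2.resize(im,(240,180)); save("pics/w5.png",o)
E
```

```text
[[ 5.710e-02 -9.984e-01 -9.000e-04  5.092e-01]
 [-9.984e-01 -5.710e-02 -2.000e-04 -9.770e-02]
 [ 2.000e-04  9.000e-04 -1.000e+00  3.850e-02]
 [ 0.000e+00  0.000e+00  0.000e+00  1.000e+00]]
```

View pics/w5.png

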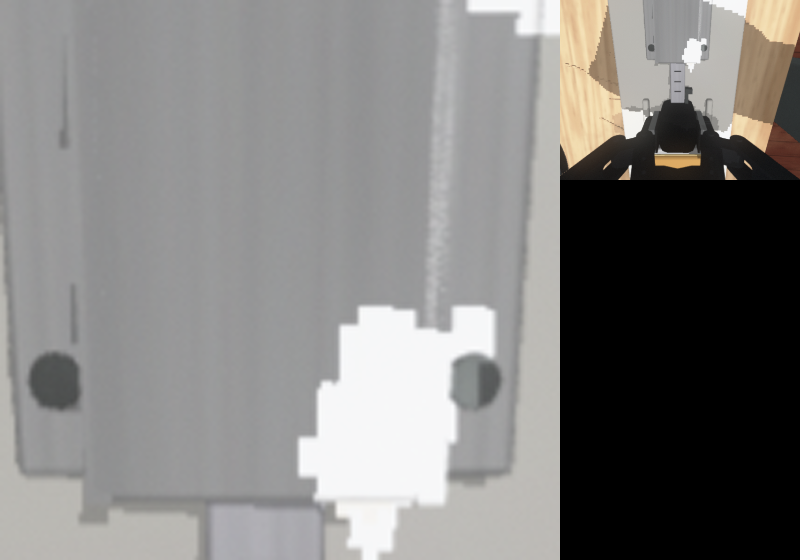

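The sleeve mouth is at raw pixel (251,134), with the bar and its lines just below. I advance a bit and crop there.

```bash
python3 -m handwheel '[{"tx":-4,"ty":0,"tz":0,"roll":0},{"tx":-3,"ty":0,"tz":0,"roll":0},{"tx":-2,"ty":0,"tz":0,"roll":0},{"tx":0,"ty":0,"tz":0,"roll":0},{"tx":0,"ty":0,"tz":0,"roll":0}]'
python3 - <<'E'
from h import *
a=store("w6","wrist"); print(pose()[:3,3].round(4)); im=a[0]
save("pics/w6.png",cv2.resize(im[120:230,205:305],(545,600),interpolation=cv2.INTER_CUBIC))
E
```

```text
t: 14.57
tool_pos: [0.5087, -0.0892, 0.0385]
tool_rot: [2.283, -2.157, 0.0]
contact_force: [-3.2, -5.7, 3.4]
opening: 0.034
grip_force: 42.3
[ 0.5087 -0.0892  0.0386]
```

View pics/w6.png

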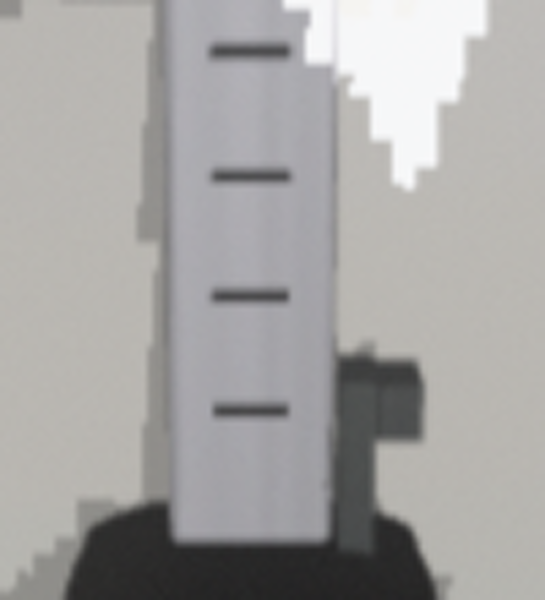

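Lines at crop y 50, 176, 296, 410 are 10 mm apart. They should be the 40, 30, 20 and 10 mm marks, with the mouth just above the crop. I'll read the mouth from the pixel profile.

```bash
python3 - <<'E'
from h import *
im,d,K,k1,E=load("w6")
g=im.mean(2)[:, 244:256].mean(1); print({r:int(g[r]) for r in range(96,146)})
d2=d[:,244:256].mean(1); print({r:round(float(d2[r]),4) for r in range(104,124)})
rows=[120+y/5.4545 for y in (50,176,296,410)]
P=bydepth([[250,140],[250,160],[250,100]],d,K,k1,E); print(P[:,2].round(4)); z=P[:2,2].mean()
p=onplane([[250.5,r] for r in rows],z,K,k1,E)
a=np.radians(3.35);by=np.array([-np.sin(a),np.cos(a)]); F=np.array([.5108,-.1107]); print(((p[:,:2]-F)@by*1e3).round(2))
for r in range(106,120): print(r,((onplane([[250.5,r]],z,K,k1,E)[0,:2]-F)@by*1e3).round(2),((onplane([[250.5,r]],.0457,K,k1,E)[0,:2]-F)@by*1e3).round(2))
E
```

```text
{96: 154, 97: 154, 98: 154, 99: 154, 100: 154, 101: 154, 102: 155, 103: 155, 104: 155, 105: 155, 106: 155, 107: 155, 108: 155, 109: 155, 110: 155, 111: 152, 112: 138, 113: 123, 114: 128, 115: 139, 116: 161, 117: 174, 118: 176, 119: 176, 120: 176, 121: 176, 122: 176, 123: 175, 124: 176, 125: 175, 126: 173, 127: 154, 128: 110, 129: 78, 130: 118, 131: 159, 132: 173, 133: 174, 134: 175, 135: 175, 136: 174, 137: 174, 138: 174, 139: 174, 140: 174, 141: 173, 142: 173, 143: 173, 144: 173, 145: 173}
{104: 0.1309, 105: 0.1308, 106: 0.1311, 107: 0.1317, 108: 0.1316, 109: 0.1318, 110: 0.1321, 111: 0.1318, 112: 0.1324, 113: 0.1332, 114: 0.1381, 115: 0.1381, 116: 0.1384, 117: 0.1388, 118: 0.1386, 119: 0.1389, 120: 0.1392, 121: 0.1391, 122: 0.139, 123: 0.1393}
[0.0405 0.0395 0.0458]
[-37.54 -27.46 -17.41  -7.46]
106 -47.21 -47.57
107 -46.8 -47.18
108 -46.39 -46.78
109 -45.98 -46.39
110 -45.57 -46.0
111 -45.16 -45.6
112 -44.75 -45.21
113 -44.34 -44.81
114 -43.92 -44.41
115 -43.51 -44.01
116 -43.09 -43.62
117 -42.67 -43.22
118 -42.26 -42.82
119 -41.84 -42.41
```

The 40 mm line is 7.5 mm out of the mouth, so the arm is at about 47.5 mm, which agrees with the TCP travel. 2.6 mm to go.

```bash
python3 -m handwheel '[{"tx":-1.3,"ty":0,"tz":0,"roll":0},{"tx":-1.3,"ty":0,"tz":0,"roll":0},{"tx":0,"ty":0,"tz":0,"roll":0},{"tx":0,"ty":0,"tz":0,"roll":0},{"tx":0,"ty":0,"tz":0,"roll":0},{"tx":0,"ty":0,"tz":0,"roll":0}]'
python3 - <<'E'
from h import *
im,d,K,k1,E=store("w7","wrist"); S=store("s7","scene"); print(pose()[:3,3].round(4))
a=np.radians(3.35);bx=np.array([np.cos(a),np.sin(a)]);by=np.array([-np.sin(a),np.cos(a)]); F=np.array([.5108,-.1107])
g=im.mean(2)[:, 244:256].mean(1); print({r:int(g[r]) for r in range(100,146)})
for r in range(104,142,2): print(r,((onplane([[250.5,r]],.040,K,k1,E)[0,:2]-F)@by*1e3).round(2),((onplane([[250.5,r]],.0457,K,k1,E)[0,:2]-F)@by*1e3).round(2))
o=np.zeros((600,760,3),np.uint8); o[:,:380]=cv2.resize(im[90:210,212:288],(380,600),interpolation=cv2.INTER_CUBIC)
o[:,380:]=cv2.resize(S[0][125:275,245:340],(380,600),interpolation=cv2.INTER_CUBIC); save("pics/w7.png",o)
E
```

```text
t: 15.12
tool_pos: [0.5086, -0.0867, 0.0386]
tool_rot: [2.283, -2.157, 0.0]
contact_force: [-2.4, -5.7, 3.5]
opening: 0.0336
grip_force: 42.3
[ 0.5086 -0.0868  0.0386]
{100: 156, 101: 156, 102: 156, 103: 156, 104: 155, 105: 149, 106: 135, 107: 127, 108: 132, 109: 140, 110: 162, 111: 175, 112: 177, 113: 177, 114: 176, 115: 176, 116: 176, 117: 176, 118: 176, 119: 176, 120: 176, 121: 176, 122: 176, 123: 176, 124: 176, 125: 176, 126: 174, 127: 155, 128: 110, 129: 79, 130: 119, 131: 159, 132: 174, 133: 175, 134: 174, 135: 174, 136: 174, 137: 174, 138: 174, 139: 174, 140: 174, 141: 174, 142: 173, 143: 173, 144: 173, 145: 173}
104 -45.57 -45.89
106 -44.75 -45.11
108 -43.93 -44.32
110 -43.11 -43.53
112 -42.29 -42.74
114 -41.46 -41.95
116 -40.63 -41.15
118 -39.8 -40.35
120 -38.96 -39.55
122 -38.12 -38.74
124 -37.28 -37.93
126 -36.43 -37.12
128 -35.58 -36.3
130 -34.73 -35.49
132 -33.87 -34.66
134 -33.01 -33.84
136 -32.15 -33.01
138 -31.28 -32.18
140 -30.41 -31.34
```

View pics/w7.png

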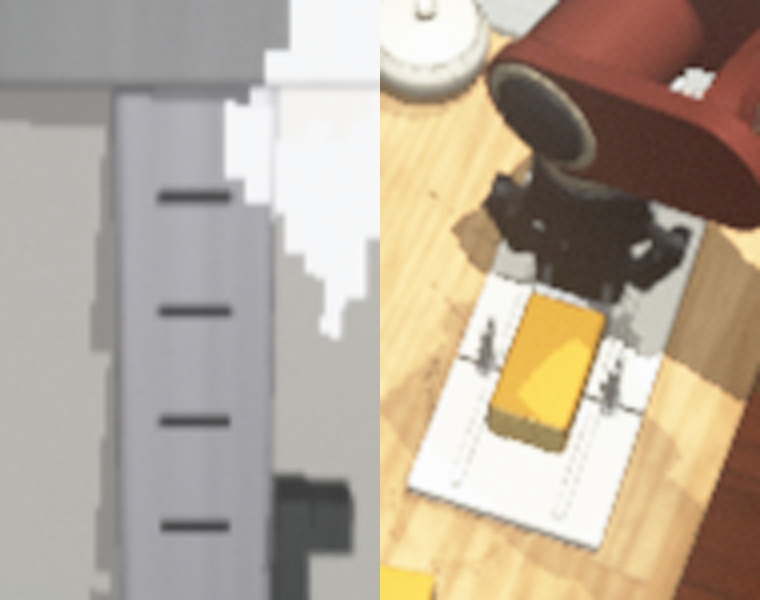

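The left half shows four lines with the topmost (40 mm) 9.9 mm out of the mouth, so the arm is at 50 mm. The right half shows the cheese straight in the channel, past the knife slot. Last I check its position by depth.

```bash
python3 - <<'E'
from h import *
im,d,K,k1,E=load("s7");a=np.radians(3.35);bx=np.array([np.cos(a),np.sin(a)]);by=np.array([-np.sin(a),np.cos(a)]); F=np.array([.5108,-.1107])+.05*by
vv,uu=np.mgrid[190:245,268:300];uv=np.c_[uu.ravel(),vv.ravel()];P=bydepth(uv,d,K,k1,E);x=(P[:,:2]-F)@bx;y=(P[:,:2]-F)@by
m=(P[:,2]>.058)&(P[:,2]<.074)&(abs(x)<.04)&(y>.003);print(m.sum(),np.median(P[m,2]),np.percentile(x[m],[1,99]),np.percentile(y[m],[1,99]))
r=cv2.minAreaRect((np.c_[x,y][m]*1000).astype(np.float32));print(r);o=ctrl.get_obs();print(o["t"],o["contact_force"],o["tool_pos"])
E
```

```text
609 0.06588933166869104 [-0.02681276  0.0261835 ] [0.0037724  0.08638502]
((6.190509796142578, 45.54174041748047), (67.35699462890625, 85.02240753173828), 0.08304452896118164)
15.2167 [-4.06833568 -5.12570828  3.46009726] [ 0.50859733 -0.08675014  0.0385753 ]
```

```bash
python3 -c "
from station import ctrl
print(ctrl.finish_job())"
```

```text
the job is handed in; nothing more can be done
None
```

I handed the job in at about 15 s, before seeing any verdict: the cheese lies straight in the channel against the pusher, past the knife slot, and the gripper still holds the pusher at the 50 mm mark (I measured 49.9 to 50.1 mm).

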